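Shut and latch the insulated bowl bin

TASK

The insulated bin on the serving table was left open: push its lid fully shut, hook the loop of the draw latch over the hook on the lid, and then snap the latch lever down over centre so that it stays fully home with the loop tight on the hook. Leave the bowl, the jar and the cup where they stand.

Things in the scene. Friction and masses are not known exactly. Their poses are not given: they have to be found in the camera images.
- bin: Dark grey insulated bin fixed to the table, 260 mm wide (x) and 255 mm deep (y). Origin under it; x along its width, y from front to back, z up. Its front (-y) slopes at 45 degrees from the rim (y -60, z 150 mm) to y -145, z 65 mm, then drops upright; back at y +110. It turns at most 0.4 rad about z at the start.
- lid (a joint): Opening angle of the lid, rad: 0 shut, about 0.35 to 0.8 at the start. Dark slab 264 x 172 x 20 mm hinged along the back (y +110, z 150 mm in the bin's frame); its top is at z 171 mm when shut. The hinge is stiff, so the lid stays where it is left; a few newtons on its top, 60 mm or more from the hinge, push it shut.
- lid_front (a point): Middle of the upper front edge of the lid, 170 mm from the hinge.
- lever_pivot (a point): Hinge pin of the steel latch lever, on the middle of the sloping front, at (0, -103, 144) mm in the bin's frame. The pin runs along the bin's x.
- lever_tip (a point): Outer side of the lever near its free end, 68 mm from the pin. The lever is a straight bar 20 mm wide and 6 mm thick, its last 18 mm 24 mm wide and bent slightly outwards, 76 mm long in all.
- lever (a joint): Lever angle, rad: 0 fully home along the slope (it then points out of the front, away from the bin, and 57 degrees below level); it grows as the free end swings out and up: at 1.0 it is level, at the start 2.0 to 2.3 (pointing up and out, 58 to 75 degrees above level). Light friction holds it where it is left. With the loop hooked it pulls tight from about 1.1 down, takes about 2 N at the tip, passes dead centre at about 0.29 and then snaps to 0 and stays.
- loop_bar (a point): Middle of the round 5 mm cross bar of the loop. The loop is a steel wire frame 36 mm wide hung on a cross pin in the lever, 16 mm along the lever from the lever pin; the bar is 59 mm from that cross pin. The loop swings about the cross pin and straddles the hook, which is 18 mm wide.
- loop_tab (a point): Centre of the loop's grip tab, a flat 36 mm wide (along the bin's x), 15 mm long, 6 mm thick, beyond the bar (69 mm from the cross pin). At the start the loop stands about upright, between lever and hook, and light friction holds it. Pinched across its 36 mm width from above, it can swivel between the fingers. Left leaning towards the bin more than about 45 degrees past upright, it drops on to the lid.
- loop (a joint): Angle of the loop relative to the lever, rad: 0 when latched; grows as the loop swings away from the bin. 2.7 to 2.95 at the start.
- hook: Steel hook (keeper) on the lid's front edge, 18 mm wide. Origin where the centre of the loop's bar sits when hooked: at (0, -67, 174) mm in the bin's frame when the lid is shut. Its y axis points up along the slope (up and back), its z axis out of the slope (up and out). A lip on its outer side (z +3 to +7 mm) rises to y +6 mm: the bar must pass above the lip and come down behind it, at z below 3 mm. The hook gives up to 7 mm along -y on a spring of 5 N per mm.
- bowl_mid (a point): Middle, 25 mm up, of a loose white bowl 116 mm across and 50 mm high. Not to be moved.
- jar_mid (a point): Middle, 42 mm up, of a loose closed glass jar 64 mm across and 85 mm high. Not to be moved.
- cup_mid (a point): Middle, 40 mm up, of a loose paper cup 72 mm across and 80 mm high. Not to be moved.

How it is judged:
On the way, in this order (a step that is already met when the one before it is completed fails the run):
1. the lid is shut (value of joint lid below 0.03 rad), for 0.2 s.
2. the loop's cross bar is over the lip, on the lid's side of the hook (z of loop_bar in the frame of hook below 0.003 m and y of loop_bar in the frame of hook above -0.004 m and value of joint lid below 0.03 rad), for 0.2 s.
At the end, for the whole second after the job is handed in: The lid is shut (under 0.03 rad), the lever is home (under 0.1 rad) and still, the loop's bar lies within 6 mm of its seat in the hook, and the bowl, jar and cup were never moved more than 30 mm (value of joint lid below 0.03 rad and value of joint lever below 0.1 rad and distance between loop_bar and hook below 0.006 m and velocity of joint lever between -0.1 and 0.1 rad/s); the robot touches nothing.
It fails at once if the bowl, jar or cup is pushed more than 30 mm (distance of any of bowl_mid, jar_mid, cup_mid from where it was at the start of the episode above 0.03 m).
It also fails if it takes over 69 s, if anything falls off the work surface, if the arm or the gripper's body presses on something with over 40 N, if the wrist force passes 120 N, or if a joint passes its speed limit or range.

ROBOT

A 6-joint arm with a two-finger parallel gripper is mounted at the origin on the work surface. World frame = base frame: x ahead of the robot, y to its left, z up, the work surface at z = 0. Lengths are in m, angles in rad, forces in N, time in s.
With the tool pointing down it reaches from about 0.275 to 0.875 m from the base axis. Payload 12.5 kg.
Tool frame: the origin (TCP) lies on the centre line of the jaws, within the pads' length; the fingertips stand 14 mm ahead of it and the grasp point (between the pads) lies 5 mm behind it (finger_overhang is the distance from the TCP to the fingertips, in m); z points along the fingers, y is the line along which they close (so a half turn about z gives the same grasp; the last joint's range is limited). The gripper opens to 85 mm and grips with 20 to 120 N. Pads are 22 mm wide; open, the fingers measure 114 mm over their backs; the gripper's body (76 mm by 85 mm) begins 54 mm behind the grasp point. The pads swing forward as they close: fully open they stand 13 mm farther back than shut.
Start: joints at [-1.242, 0.351, 1.652, -0, 1.139, -0.085], TCP at [0.221, -0.504, 0.214] pointing down, gripper open.
Joint ranges: [-2.75, 2.75], [-0.79, 2.1], [0.01, 2.65], [-1.57, 4.71], [0.07, 3.14], [-2.87, 2.87]. Speed limits (rad/s): [2.22, 2.22, 2.79, 3.14, 3.14, 3.14].

INTERFACE

Orientations are given as a unit quaternion [x, y, z, w].
In Python, from rig import * gives the robot as it stands.
- The arm moves only by the tool drive_tool, never from a script. Its argument "rows" is a list of rows, each an object of numbers: "gripper": the opening, from 0 (shut) to 1 (fully open); "dx", "dy", "dz": the shift along the tool's x, y, z in m; "yaw": the turn about the tool's z in degrees. In form: [{"gripper": .., "dx": .., "dy": .., "dz": .., "yaw": ..}, ...]. A call has 1 to 12 rows; each row shifts and turns the commanded pose from where the row before left it, along the tool's axes as they then stand; what a row does not reach is not made up. A row lasts 1/12 s, in which the tool goes at most 41.7 mm and 7.16 degrees, less where a joint would pass 70% of its speed; a pose out of reach is approached as far as the arm can. A call is refused whole if a number of a shift passes 0.0417 or a number of a turn 7.16, either way. A call with a gripper value outside its range is refused whole. The fingers move at their own pace and stop on an object; "squeeze" is the grip in N (left out, the last holds). Time passes only in rows, so rows that do not move let the fingers close. It gives the time, the measured TCP pose, the force, the opening and the grip force at its end, in the units of the state.
- read_state(): the state, without advancing time (a new reading comes with each control period).
- read_camera(name): name is "side" or "top" or "wrist"; returns a dict with "frame" (384x512x3 uint8, red, green, blue), "intrinsics" (3x3 intrinsics, pixels), "k1" (the pictures are not rectified: a ray, as slopes to the right and down, at radius r is drawn at 1 + k1 r^2 times it, then the intrinsics apply), "R" (3x3) and "t" (3): a world point X has camera coordinates R X + t. Camera axes: x right, y down, z forward; pixel columns grow to the right and rows downward; lengths in m; the calibration is good to about 2 mm. A picture is of the moment at which its call begins. There is no depth.
- job_done(): hands the job in; it is judged then, once.
Trained networks look in a picture, given as the dict that the camera call returned (one of the last four; its "shot" number tells which), for a name from the list of things; names that differ only in an ending like _2 or _b are one class to them, and where a whole thing is asked for, a point or a joint stands for the part that bears it (a point fixed in the world has none). Each returns a list of dicts, best first, with "p" (0 to 1); they miss things now and then, are a little off and sometimes report something else, mostly with a low value. They report only what shows in the picture. A call takes as long as a camera call.
- search_frame(name, picture): "rect" ([left, top, width, height] in pixels, round what is visible of it).
The state is a dict: "time": time; "q": joint angles; "joint_vel": joint speeds; "joint_efforts": joint torques, N m; "tcp_pos": TCP position; "ee_rot": TCP orientation; "force": force on the tool from outside, world axes, zero at the start; "ft_torque": the same for the moment, N m; "opening": finger opening in m; "finger_force": force on a finger pad.
Only numpy, scipy, OpenCV 4.12 (cv2) and the standard library are available. Lean on these libraries where they do the work, as an engineer would, in place of code of your own. Each camera call takes 0.05 s, during which the arm holds its last target. There are 200 camera calls.

## Working session

There is one attempt and no reset: what is moved stays moved. The work goes in short steps, Python scripts to look and compute and a tool call to move; the robot and the scene stay as the last step left them, time stands still between calls to the robot, and variables do not carry over. Pictures are saved under pics/ and viewed, at most 10 in all, crops included, and the job is handed in when it is done.

Besides the shell and the picture viewer there is one more tool, called after "Request:" as a command line: name --argument value ..., lists and objects as JSON in quotes. drive_tool: Moves the arm, as the interface text tells. Its arguments: {"type":"object","properties":{"rows":{"type":"array","items":{"type":"object","properties":{"gripper":{"type":"number"},"dx":{"type":"number"},"dy":{"type":"number"},"dz":{"type":"number"},"yaw":{"type":"number"}}}},"squeeze":{"type":"number"}},"required":["rows"]}

```bash
mkdir -p pics
cat > h.py <<'E'
from rig import *
import numpy as np, cv2
def snap(c):
    return read_camera(c)
def save(d,n): cv2.imwrite('pics/'+n+'.png',cv2.cvtColor(d['frame'],cv2.COLOR_RGB2BGR))
def proj(d,X):
    X=np.atleast_2d(X); c=X@np.array(d['R']).T+np.array(d['t']); s=c[:,:2]/c[:,2:]
    s=s*(1+d['k1']*(s**2).sum(1,keepdims=True)); K=np.array(d['intrinsics'])
    return s@K[:2,:2].T+K[:2,2]
def ray(d,uv):
    K=np.array(d['intrinsics']); s0=np.linalg.solve(K[:2,:2],np.array(uv,float)-K[:2,2]); s=s0.copy()
    for _ in range(20): s=s0/(1+d['k1']*(s@s))
    R=np.array(d['R']); o=-R.T@np.array(d['t']); v=R.T@np.r_[s,1]; return o,v/np.linalg.norm(v)
E
python3 - <<'E'
from h import *
print(read_state())
ims=[]
for c in ['side','top']:
    d=snap(c); save(d,c+'0'); ims.append(d['frame'])
    R=np.array(d['R']); print(c,-R.T@np.array(d['t']),R[2],d['k1'],d['intrinsics'])
    for n in ['bin','lid','lid_front','lever_pivot','lever_tip','loop_bar','loop_tab','hook','bowl_mid','jar_mid','cup_mid']:
        print(n,[(np.round(r['rect']).tolist(),round(r['p'],2)) for r in search_frame(n,d)[:2]])
E
```

```text
{'time': 0.0, 'q': array([-1.24162663e+00,  3.51245077e-01,  1.65243515e+00,  2.21385756e-05,
        1.13909370e+00, -8.45980961e-02]), 'joint_vel': array([ 0.00096278, -0.00097761, -0.00125462, -0.00163356,  0.00041146,
       -0.00069149]), 'joint_efforts': array([-5.97815847e-05, -5.06095576e+01, -2.91408223e+01, -1.83358920e-04,
        4.40162941e-03,  3.07841049e-05]), 'tcp_pos': array([ 0.22104876, -0.50323738,  0.21364939]), 'ee_rot': array([ 9.78676529e-01,  2.05406674e-01, -6.20704645e-05, -5.87450436e-04]), 'force': array([0.96359823, 0.38088804, 0.08062116]), 'ft_torque': array([ 0.0023558 , -0.02890504, -0.02280867]), 'finger_force': 0.0, 'opening': 0.08579719556253391}
side [ 0.55860723 -0.68759971  0.70869777] [ 0.01284625  0.74452045 -0.66747605] -0.10319597798126408 [[392.48979319   0.         251.97563087]
 [  0.         392.48979319 192.14325095]
 [  0.           0.           1.        ]]
bin [([192.0, 94.0, 138.0, 157.0], 0.97)]
lid [([203.0, 97.0, 118.0, 41.0], 0.94)]
lid_front [([203.0, 99.0, 122.0, 38.0], 0.85), ([234.0, 154.0, 19.0, 35.0], 0.74)]
lever_pivot 
[... 445 characters left out ...]
246456 [[436.22275227   0.         250.6109445 ]
 [  0.         436.22275227 188.20871539]
 [  0.           0.           1.        ]]
bin [([136.0, 122.0, 126.0, 130.0], 0.79)]
lid [([138.0, 116.0, 80.0, 111.0], 0.62)]
lid_front [([138.0, 119.0, 79.0, 104.0], 0.78), ([237.0, 190.0, 5.0, 8.0], 0.21)]
lever_pivot [([232.0, 186.0, 18.0, 17.0], 0.55), ([236.0, 183.0, 4.0, 20.0], 0.5)]
lever_tip [([230.0, 184.0, 18.0, 16.0], 0.7)]
loop_bar [([235.0, 186.0, 7.0, 14.0], 0.6), ([347.0, 194.0, 25.0, 26.0], 0.18)]
loop_tab [([234.0, 186.0, 10.0, 17.0], 0.37)]
hook [([191.0, 164.0, 8.0, 14.0], 0.46)]
bowl_mid [([331.0, 246.0, 40.0, 40.0], 0.82), ([231.0, 185.0, 21.0, 18.0], 0.22)]
jar_mid []
cup_mid []
```

View pics/side0.png

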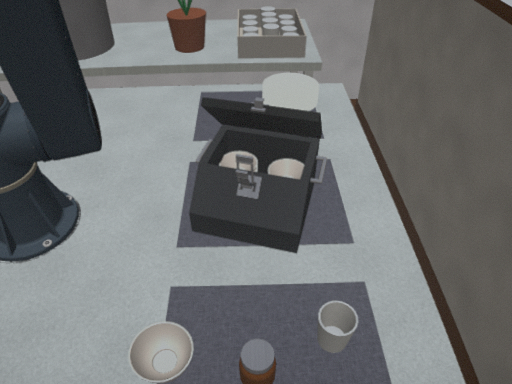

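View pics/top0.png

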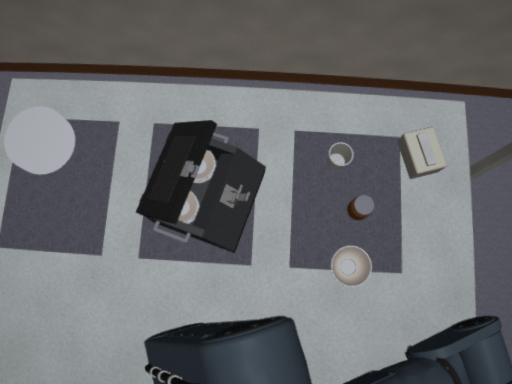

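Side: the open bin is at (192–330, 94–250), with latch at (245,175) and hook at (258,103). Top: bin front faces right and slightly down, with the latch at (235,193). Bowl, jar and cup are well to the right. I'll enlarge both crops to read corners.

Run:
```python
import cv2,numpy as np
a=cv2.imread('pics/side0.png')[85:255,180:340]; b=cv2.imread('pics/top0.png')[105:265,125:275]
a=cv2.resize(a,None,fx=2.5,fy=2.5,interpolation=cv2.INTER_CUBIC); b=cv2.resize(b,None,fx=2.6,fy=2.6,interpolation=cv2.INTER_CUBIC)
o=np.zeros((430,800,3),np.uint8); o[:425,:400]=a[:425,:400]; o[:416,405:795]=b[:416,:390]
o=np.clip(255*(o/255.)**0.5,0,255).astype(np.uint8)
cv2.imwrite('pics/crop0.png',o)
```

```text
(no output)
```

View pics/crop0.png

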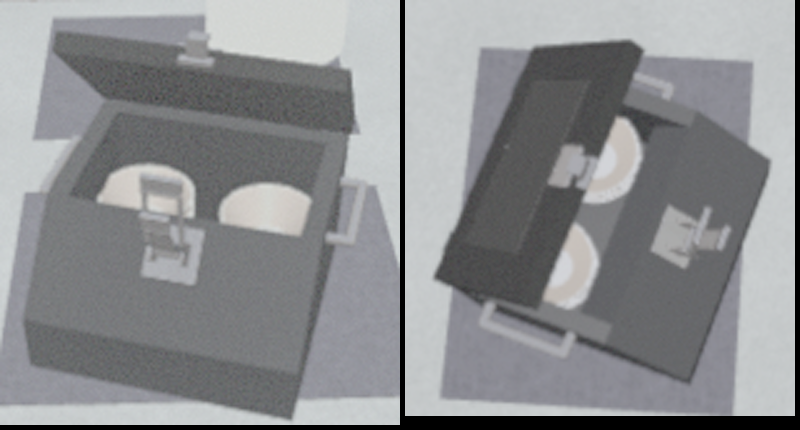

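The corners read clearly, with the loop tab at about (245,159) in the side view and the lever just in front of it. Next I fit the bin pose, lid angle, lever and loop.

```bash
cat >> h.py <<'E'
from scipy.optimize import least_squares
def B2W(P,p):
    P=np.atleast_2d(P)/1000.; c,s=np.cos(p[2]),np.sin(p[2])
    return np.c_[p[0]+c*P[:,0]-s*P[:,1],p[1]+s*P[:,0]+c*P[:,1],P[:,2]]
def lidpt(x,y,z,th):  # y,z at shut
    a,b=y-110,z-150; c,s=np.cos(th),np.sin(th)
    return [x,110+a*c+b*s,150-a*s+b*c]
def pin(a): return np.array([-103-16*np.cos(a-1),144+16*np.sin(a-1)])
def lev(a,r=68): return [0,-103-r*np.cos(a-1),144+r*np.sin(a-1)]
def loop(a,e,r=69): q=pin(a); return [0,q[0]-r*np.cos(e),q[1]+r*np.sin(e)]
E
python3 - <<'E'
from h import *
ds=snap('side'); dt=snap('top')
S=lambda u,v:(180+u/2.5,85+v/2.5)
T=lambda u,v:(125+(u-405)/2.6,105+v/2.6)
obs=[('s',(-130,-145,0),S(31,364)),('s',(130,-145,0),S(292,417)),('s',(-130,-145,65),S(25,318)),('s',(130,-145,65),S(303,374)),
('s',(-130,-60,150),S(68,200)),('s',(130,-60,150),S(329,238)),
('t',(130,-145,65),T(769,160)),('t',(-130,-145,65),T(690,382)),('t',(130,-60,150),T(695,113)),('t',(-130,-60,150),T(607,340))]
D={'s':ds,'t':dt}
def f(p): return np.concatenate([(proj(D[c],B2W(P,p))[0]-uv) for c,P,uv in obs])
r=least_squares(f,[0.55,0.0,-0.3],loss='soft_l1'); p=r.x
print(p,np.round(f(p).reshape(-1,2),1).tolist())
ol=[('s',(-132,-60,171),S(55,33)),('s',(132,-60,171),S(350,70)),('t',(132,-60,171),T(642,50)),('t',(-132,-60,171),T(540,305))]
def g(t): return np.concatenate([(proj(D[c],B2W(lidpt(*P,t[0]),p))[0]-uv) for c,P,uv in ol])
r=least_squares(g,[0.6],loss='soft_l1'); print('lid',r.x,np.round(g(r.x).reshape(-1,2),1).tolist())
# loop/lever predicted pixels
for a in (2.0,2.15,2.3):
    print(a,'tip s',(proj(ds,B2W(lev(a),p))[0]-[180,85])*2.5,'t',(proj(dt,B2W(lev(a),p))[0]-[125,105])*2.6+[405,0])
    for ph in (2.7,2.95):
        e=a-1+3.37-ph
        print('  tab',ph,(proj(ds,B2W(loop(a,e),p))[0]-[180,85])*2.5,(proj(dt,B2W(loop(a,e),p))[0]-[125,105])*2.6+[405,0])
for n,y,z in [('lid push',0,171),('hook',-67,174),('tip',-131,206)]: print(n,B2W((0,y,z),p))
np.save('p.npy',p)
E
```

```text
[ 0.59014083  0.06494646 -0.28718134] [[0.3, 1.0], [1.1, 1.2], [-0.3, 0.5], [-1.1, -0.4], [-7.9, -2.9], [-1.8, 0.3], [0.3, -1.7], [-0.6, -1.8], [0.2, -2.6], [-0.7, 0.2]]
lid [0.71316768] [[0.2, 4.2], [0.2, 5.1], [-2.0, -3.1], [-3.5, -0.2]]
2.0 tip s [156.65836616 225.28570841] t [724.59569273 236.10642095]
  tab 2.7 [167.8688517  175.89189194] [689.73652692 218.3829299 ]
  tab 2.95 [162.13068787 188.56383319] [706.79313332 224.4848783 ]
2.15 tip s [159.593852   213.97653985] t [715.80439213 231.96716243]
  tab 2.7 [171.87739744 168.01315303] [677.61584449 214.2621421 ]
  tab 2.95 [166.26348757 177.80206814] [694.4169292  219.69888542]
2.3 tip s [162.74318857 203.64401244] t [706.37128523 227.89693003]
  tab 2.7 [175.73847985 162.24138868] [665.87801331 210.68166543]
  tab 2.95 [170.3919067  168.98615869] [681.9632961 215.3057114]
lid push [[0.59014083 0.06494646 0.171     ]]
hook [[0.57116307 0.00069037 0.174     ]]
tip [[ 0.55303507 -0.06068857  0.206     ]]
```

Request:
drive_tool --rows '[{"gripper": 0,"dz": -0.025,"yaw": -7.12},{"gripper": 0,"dz": -0.025,"yaw": -7.12},{"gripper": 0,"dz": -0.025,"yaw": -7.12},{"gripper": 0,"dz": -0.025,"yaw": -7.12},{"gripper": 0,"dz": -0.025,"yaw": -7.12},{"gripper": 0,"dz": -0.01,"yaw": -7.12},{"gripper": 0,"yaw": -7.12},{"gripper": 0,"dx": 0.03,"dy": 0.01},{"gripper": 0,"dx": 0.03,"dy": 0.01},{"gripper": 0,"dx": 0.03,"dy": 0.01},{"gripper": 0,"dx": 0.03,"dy": 0.01},{"gripper": 0,"dx": 0.03,"dy": 0.01}]'

```text
invalid input at $.rows[0]: expected keys gripper, dx, dy, dz, yaw
```

Request:
drive_tool --rows '[{"gripper": 0,"dx": 0.035,"dy": 0.01},{"gripper": 0,"dx": 0.035,"dy": 0.01},{"gripper": 0,"dx": 0.035,"dy": 0.01},{"gripper": 0,"dx": 0.035,"dy": 0.01},{"gripper": 0,"dx": 0.035,"dy": 0.01},{"gripper": 0,"dx": 0.035,"dy": 0.01},{"gripper": 0,"dx": 0.035,"dy": 0.01},{"gripper": 0,"dx": 0.035,"dy": 0.01},{"gripper": 0,"dx": 0.035,"dy": 0.01},{"gripper": 0,"dx": 0.035,"dy": 0.01},{"gripper": 0},{"gripper": 0}]'

```text
invalid input at $.rows[0]: expected keys gripper, dx, dy, dz, yaw
```

```bash
cat >> h.py <<'E'
p=np.load('p.npy')
def W2B(X):
    d=np.array(X[:2])-p[:2]; c,s=np.cos(p[2]),np.sin(p[2])
    return np.r_[c*d[0]+s*d[1],-s*d[0]+c*d[1],X[2]]*1000
def st():
    from scipy.spatial.transform import Rotation as Ro
    s=read_state(); M=Ro.from_quat(s['ee_rot']).as_matrix()
    print('t',s['time'],'bin',W2B(s['tcp_pos']).round(1),'yawerr',np.degrees(np.arctan2(M[1,1],M[0,1])-p[2]).round(2),'F',s['force'].round(1),'open',s['opening'],'ff',s['finger_force'],'q',s['q'].round(2))
E
python3 -c "from h import *;st()"
```

```text
t 1.3 bin [-192.8 -649.7  214.2] yawerr -49.84 F [ 0.2  0.9 -0.4] open 0.08541715228603816 ff 0.0 q [-1.24  0.35  1.65 -0.    1.14 -0.08]
```

Request:
drive_tool --rows '[{"gripper": 0,"dx": 0,"dy": 0,"dz": -0.025,"yaw": -7.12},{"gripper": 0,"dx": 0,"dy": 0,"dz": -0.025,"yaw": -7.12},{"gripper": 0,"dx": 0,"dy": 0,"dz": -0.025,"yaw": -7.12},{"gripper": 0,"dx": 0,"dy": 0,"dz": -0.025,"yaw": -7.12},{"gripper": 0,"dx": 0,"dy": 0,"dz": -0.025,"yaw": -7.12},{"gripper": 0,"dx": 0,"dy": 0,"dz": -0.01,"yaw": -7.12},{"gripper": 0,"dx": 0,"dy": 0,"dz": 0,"yaw": -7.12},{"gripper": 0,"dx": 0.03,"dy": 0.01,"dz": 0,"yaw": 0},{"gripper": 0,"dx": 0.03,"dy": 0.01,"dz": 0,"yaw": 0},{"gripper": 0,"dx": 0.03,"dy": 0.01,"dz": 0,"yaw": 0},{"gripper": 0,"dx": 0.03,"dy": 0.01,"dz": 0,"yaw": 0},{"gripper": 0,"dx": 0.03,"dy": 0.01,"dz": 0,"yaw": 0}]'

```text
time: 2.3
tcp_pos: [0.3121, -0.3725, 0.3493]
ee_rot: [0.801, 0.599, 0.0, 0.0]
force: [0.3, -0.7, -0.7]
opening: -0.0001
finger_force: 0.0
```

Request:
drive_tool --rows '[{"gripper": 0,"dx": 0.035,"dy": 0.01,"dz": 0,"yaw": 0},{"gripper": 0,"dx": 0.035,"dy": 0.01,"dz": 0,"yaw": 0},{"gripper": 0,"dx": 0.035,"dy": 0.01,"dz": 0,"yaw": 0},{"gripper": 0,"dx": 0.035,"dy": 0.01,"dz": 0,"yaw": 0},{"gripper": 0,"dx": 0.035,"dy": 0.01,"dz": 0,"yaw": 0},{"gripper": 0,"dx": 0.035,"dy": 0.01,"dz": 0,"yaw": 0},{"gripper": 0,"dx": 0.035,"dy": 0.01,"dz": 0,"yaw": 0},{"gripper": 0,"dx": 0.035,"dy": 0.01,"dz": 0,"yaw": 0},{"gripper": 0,"dx": 0.035,"dy": 0.01,"dz": 0,"yaw": 0},{"gripper": 0,"dx": 0.035,"dy": 0.01,"dz": 0,"yaw": 0},{"gripper": 0,"dx": 0,"dy": 0,"dz": 0,"yaw": 0}]'

```text
time: 3.22
tcp_pos: [0.5086, -0.0622, 0.3489]
ee_rot: [0.8, 0.6, 0.001, -0.0]
force: [0.5, -0.0, -0.1]
opening: 0.0002
finger_force: 0.0
```

```bash
python3 -c "from h import *;st()"
```

```text
t 3.2167 bin [ -42.2 -145.   348.9] yawerr 0.23 F [ 0.5 -0.  -0.1] open 0.00018190318438259033 ff 0.0 q [-0.21  0.17  1.55  0.    1.42  0.07]
```

Request:
drive_tool --rows '[{"gripper": 0,"dx": 0.034,"dy": 0.008,"dz": 0,"yaw": 0},{"gripper": 0,"dx": 0.034,"dy": 0.008,"dz": 0,"yaw": 0},{"gripper": 0,"dx": 0.034,"dy": 0.008,"dz": 0,"yaw": 0},{"gripper": 0,"dx": 0.034,"dy": 0.008,"dz": 0,"yaw": 0},{"gripper": 0,"dx": 0.034,"dy": 0.008,"dz": 0,"yaw": 0},{"gripper": 0,"dx": 0,"dy": 0,"dz": 0.02,"yaw": 0},{"gripper": 0,"dx": 0,"dy": 0,"dz": 0.02,"yaw": 0},{"gripper": 0,"dx": 0,"dy": 0,"dz": 0.015,"yaw": 0},{"gripper": 0,"dx": 0,"dy": 0,"dz": 0.015,"yaw": 0},{"gripper": 0,"dx": 0,"dy": 0,"dz": 0.01,"yaw": 0}]'

```text
time: 4.05
tcp_pos: [0.5926, 0.085, 0.2676]
ee_rot: [0.801, 0.599, -0.001, -0.0]
force: [0.4, -0.5, -0.0]
opening: -0.0
finger_force: 0.0
```

Request:
drive_tool --rows '[{"gripper": 0,"dx": 0,"dy": 0,"dz": 0.01,"yaw": 0},{"gripper": 0,"dx": -0.002,"dy": 0,"dz": 0.01,"yaw": 0},{"gripper": 0,"dx": -0.004,"dy": 0,"dz": 0.01,"yaw": 0},{"gripper": 0,"dx": -0.004,"dy": 0,"dz": 0.01,"yaw": 0},{"gripper": 0,"dx": -0.004,"dy": 0,"dz": 0.01,"yaw": 0},{"gripper": 0,"dx": -0.004,"dy": 0,"dz": 0.01,"yaw": 0},{"gripper": 0,"dx": 0,"dy": 0,"dz": 0.01,"yaw": 0}]'

```text
time: 4.63
tcp_pos: [0.5878, 0.067, 0.1983]
ee_rot: [0.801, 0.598, -0.0, 0.0]
force: [-0.0, -0.8, 2.8]
opening: 0.0
finger_force: 1.2
```

Request:
drive_tool --rows '[{"gripper": 0,"dx": 0,"dy": 0,"dz": 0.006,"yaw": 0},{"gripper": 0,"dx": 0,"dy": 0,"dz": 0.005,"yaw": 0},{"gripper": 0,"dx": 0,"dy": 0,"dz": 0.003,"yaw": 0},{"gripper": 0,"dx": 0,"dy": 0,"dz": 0.002,"yaw": 0},{"gripper": 0,"dx": 0,"dy": 0,"dz": 0,"yaw": 0},{"gripper": 0,"dx": 0,"dy": 0,"dz": 0,"yaw": 0}]'

```text
time: 5.13
tcp_pos: [0.5881, 0.0681, 0.1832]
ee_rot: [0.801, 0.599, 0.0, -0.0]
force: [-0.7, -0.3, -0.4]
opening: -0.0003
finger_force: 0.0
```

Request:
drive_tool --rows '[{"gripper": 0,"dx": 0,"dy": 0,"dz": 0.002,"yaw": 0},{"gripper": 0,"dx": 0,"dy": 0,"dz": 0.001,"yaw": 0},{"gripper": 0,"dx": 0,"dy": 0,"dz": 0,"yaw": 0}]'

```text
time: 5.38
tcp_pos: [0.5881, 0.0679, 0.1802]
ee_rot: [0.801, 0.599, 0.0, 0.0]
force: [0.1, -0.7, 0.2]
opening: 0.0003
finger_force: 0.5
```

Run:
```python
from h import *
st()
a=snap('side')['frame'][85:245,170:340]; b=snap('wrist'); save(b,'w1')
o=cv2.resize(a,(510,480),interpolation=cv2.INTER_CUBIC)
cv2.imwrite('pics/s1.png',np.clip(255*(o[...,::-1]/255.)**.6,0,255))
```

```text
t 5.3833 bin [ -2.7   2.3 180.2] yawerr 0.0 F [ 0.1 -0.7  0.2] open 0.0003333027613558009 ff 0.4540225421078503 q [ 0.04  0.46  1.57 -0.    1.11  0.32][ WARN:0@0.345] global loadsave.cpp:1063 imwrite_ Unsupported depth image for selected encoder is fallbacked to CV_8U.
```

View pics/s1.png

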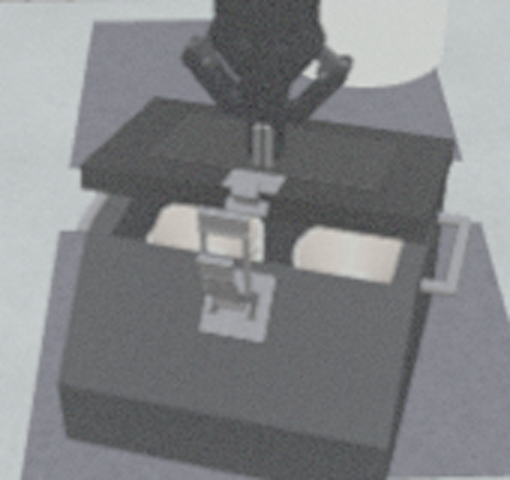

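Run:
```python
from h import *
d=snap('side')
q=lambda P:((proj(d,B2W(P,p))[0]-[170,85])*3).round()
print('tip',q((-2.7,2.3,166)),q((-2.7,2.3,235)))
for th in (0,.1,.2,.3,.4): print(th,[q(lidpt(x,y,z,th)).tolist() for x,y,z in [(-132,-60,171),(132,-60,171),(-132,-60,151),(132,-60,151),(132,110,171),(0,-67,174)]])
```

```text
tip [266. 194.] [267. 119.]
0 [[83.0, 209.0], [425.0, 265.0], [85.0, 230.0], [422.0, 286.0], [455.0, 140.0], [246.0, 238.0]]
0.1 [[82.0, 189.0], [428.0, 244.0], [84.0, 212.0], [425.0, 267.0], [456.0, 139.0], [247.0, 217.0]]
0.2 [[82.0, 168.0], [431.0, 222.0], [83.0, 192.0], [427.0, 247.0], [456.0, 138.0], [249.0, 194.0]]
0.3 [[83.0, 146.0], [434.0, 199.0], [83.0, 171.0], [430.0, 225.0], [456.0, 137.0], [251.0, 170.0]]
0.4 [[85.0, 123.0], [438.0, 175.0], [84.0, 149.0], [434.0, 202.0], [457.0, 136.0], [254.0, 145.0]]
```

View pics/w1.png

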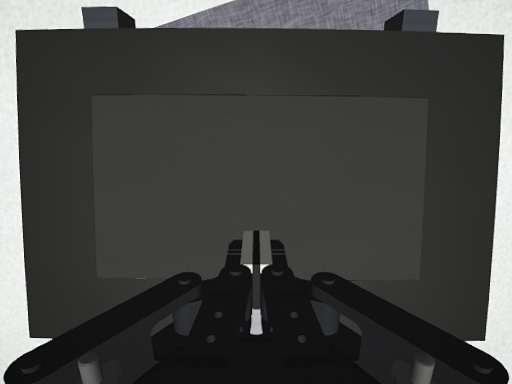

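The wrist view shows the lid from above: hinge knuckles at row 20, hook at (257,325), and closed fingertips at (257,235) over the inset. The side view shows the lid still partly open. I'll check both against the model.

Run:
```python
from h import *
st()
d=snap('wrist'); R=np.array(d['R']); print(W2B(-R.T@np.array(d['t'])),R[2])
q=lambda P:(proj(d,B2W(P,p))[0]).round()
print('tip',q((-2.7,2.3,166)))
for th in (0,.1,.2,.3): print(th,[q(lidpt(x,y,z,th)).tolist() for x,y,z in [(-132,-60,171),(132,-60,171),(-132,112,171),(132,112,171),(0,-67,174)]])
```

```text
t 5.5333 bin [ -2.8   2.3 180.2] yawerr 0.0 F [ 1.5 -0.2  1.1] open 7.61102391863796e-05 ff 0.33792720059864223 q [0.04 0.46 1.57 0.   1.11 0.32]
[ -3.31597973  76.23954194 339.89123959] [-0.08053958 -0.27560222 -0.95789185]
tip [257. 224.]
0 [[73.0, 308.0], [447.0, 308.0], [17.0, 38.0], [506.0, 39.0], [260.0, 321.0]]
0.1 [[57.0, 322.0], [464.0, 322.0], [16.0, 34.0], [506.0, 35.0], [261.0, 337.0]]
0.2 [[37.0, 335.0], [484.0, 335.0], [16.0, 30.0], [506.0, 31.0], [261.0, 352.0]]
0.3 [[14.0, 348.0], [509.0, 347.0], [17.0, 27.0], [506.0, 27.0], [262.0, 368.0]]
```

Request:
drive_tool --rows '[{"gripper": 0,"dx": 0,"dy": 0,"dz": 0.003,"yaw": 0},{"gripper": 0,"dx": 0,"dy": 0,"dz": 0.003,"yaw": 0},{"gripper": 0,"dx": 0,"dy": 0,"dz": 0.003,"yaw": 0},{"gripper": 0,"dx": 0,"dy": 0,"dz": 0,"yaw": 0}]'

```text
time: 5.92
tcp_pos: [0.5878, 0.068, 0.1704]
ee_rot: [0.801, 0.599, -0.0, -0.0]
force: [-0.2, 0.4, 0.1]
opening: 0.0
finger_force: 0.0
```

Run:
```python
from h import *
st()
d=snap('wrist'); save(d,'w2')
b=search_frame('lid',d); print(b[:1])
q=lambda z:(proj(d,B2W((-2.8,2.3,z),p))[0]).round()
print([q(z).tolist() for z in (157,166,180,193,205)])
s=snap('side'); 
for n in ('lid','hook'): print(search_frame(n,s)[:1])
```

```text
t 5.9167 bin [ -3.1   2.2 170.4] yawerr -0.0 F [-0.2  0.4  0.1] open 2.5021600166206117e-05 ff 2.1071750690992985e-05 q [0.04 0.47 1.58 0.   1.09 0.32]
[{'rect': [0.0, 24.9, 509.7, 317.6], 'p': 0.87}]
[[257.0, 225.0], [257.0, 230.0], [257.0, 241.0], [257.0, 252.0], [257.0, 264.0]]
[{'rect': [199.4, 118.2, 121.7, 53.7], 'p': 0.82}]
[{'rect': [247.8, 149.6, 9.5, 16.1], 'p': 0.57}]
```

Request:
drive_tool --rows '[{"gripper": 0,"dx": 0,"dy": 0,"dz": 0.003,"yaw": 0},{"gripper": 0,"dx": 0,"dy": 0,"dz": 0.003,"yaw": 0},{"gripper": 0,"dx": 0,"dy": 0,"dz": 0.003,"yaw": 0},{"gripper": 0,"dx": 0,"dy": 0,"dz": 0.002,"yaw": 0},{"gripper": 0,"dx": 0,"dy": 0,"dz": 0,"yaw": 0}]'

```text
time: 6.58
tcp_pos: [0.5878, 0.0679, 0.1596]
ee_rot: [0.801, 0.599, -0.0, -0.0]
force: [0.0, -0.4, 0.3]
opening: -0.0004
finger_force: 0.0
```

Run:
```python
from h import *
st()
s=snap('side'); save(s,'s2')
for n in ('lid','hook'): print(search_frame(n,s)[:1])
o=cv2.resize(s['frame'][85:245,170:340],(510,480),interpolation=cv2.INTER_CUBIC)
w=snap('wrist')['frame'][100:384,130:390]; o2=cv2.resize(w,(290,317))
c=np.zeros((480,800,3),np.uint8); c[:,:510]=o; c[:317,510:]=o2
cv2.imwrite('pics/s2.png',np.clip(255*(c[...,::-1]/255.)**.5,0,255).astype(np.uint8))
```

```text
t 6.5833 bin [ -3.1   2.2 159.6] yawerr -0.0 F [ 0.  -0.4  0.3] open -0.0004036166261810724 ff 0.0 q [0.04 0.48 1.59 0.   1.06 0.32]
[{'rect': [198.1, 116.5, 122.4, 63.8], 'p': 0.87}]
[{'rect': [246.2, 162.0, 11.6, 8.8], 'p': 0.58}]
```

View pics/s2.png

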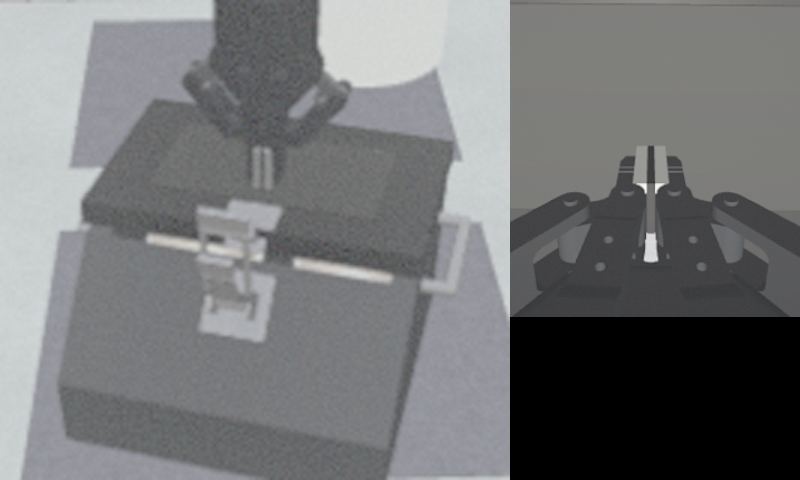

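Request:
drive_tool --rows '[{"gripper": 0,"dx": 0,"dy": 0,"dz": 0.003,"yaw": 0},{"gripper": 0,"dx": 0,"dy": 0,"dz": 0.002,"yaw": 0},{"gripper": 0,"dx": 0,"dy": 0,"dz": 0,"yaw": 0}]'

```text
time: 7.03
tcp_pos: [0.588, 0.0679, 0.1548]
ee_rot: [0.801, 0.599, -0.0, -0.0]
force: [-0.8, -0.7, 0.5]
opening: 0.0001
finger_force: 0.0
```

Request:
drive_tool --rows '[{"gripper": 0,"dx": 0,"dy": 0,"dz": 0.002,"yaw": 0},{"gripper": 0,"dx": 0,"dy": 0,"dz": 0.002,"yaw": 0},{"gripper": 0,"dx": 0,"dy": 0,"dz": 0,"yaw": 0}]'

```text
time: 7.28
tcp_pos: [0.5882, 0.0679, 0.1533]
ee_rot: [0.801, 0.599, 0.0, 0.0]
force: [-8.5, -1.6, 22.3]
opening: -0.0001
finger_force: 10.9
```

Run:
```python
from h import *
st()
s=snap('side'); w=snap('wrist')
print(search_frame('hook',s)[:1])
q=lambda P:((proj(s,B2W(P,p))[0]-[170,85])*3).round()
print('pred side: hook0',q((0,-67,174)),'fr',q((-132,-60,171)),q((132,-60,171)),'tip171',q((-3,2,171)),'tcp',q((-3,2,153)))
print('wrist',[proj(w,B2W(P,p))[0].round().tolist() for P in [(-132,-60,171),(132,-60,171),(-3,2,171),(-3,2,153),(-3,2,139),(-14,2,171),(-14,2,153)]])
o=cv2.resize(s['frame'][85:215,190:330],(420,390),interpolation=cv2.INTER_CUBIC)
c=np.zeros((390,800,3),np.uint8); c[:,:420]=o; c[:285,420:]=cv2.resize(w['frame'],(380,285))
cv2.imwrite('pics/s3.png',np.clip(255*(c[...,::-1]/255.)**.5,0,255).astype(np.uint8))
```

```text
t 7.2833 bin [ -2.7   2.3 153.3] yawerr 0.01 F [-8.5 -1.6 22.3] open -8.232518517178074e-05 ff 10.907286241999827 q [ 0.04  0.49  1.6  -0.    1.05  0.32]
[]
pred side: hook0 [246. 238.] fr [ 83. 209.] [425. 265.] tip171 [266. 189.] tcp [266. 207.]
wrist [[47.0, 337.0], [473.0, 337.0], [256.0, 248.0], [256.0, 234.0], [256.0, 225.0], [236.0, 248.0], [238.0, 234.0]]
```

View pics/s3.png

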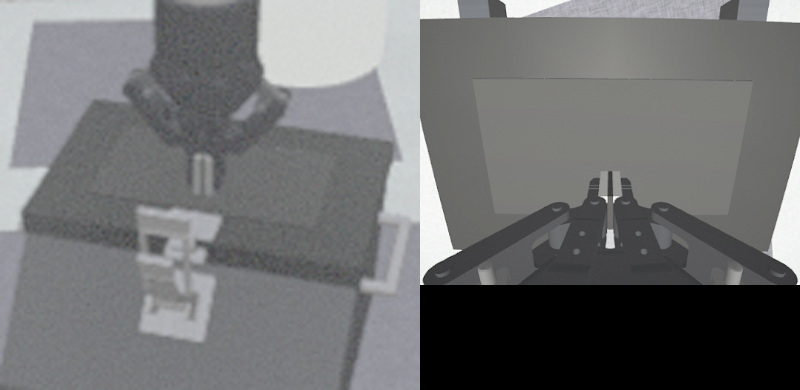

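Lid is shut; the contact plane sits about 17 mm above the reported TCP. I'll lift, open, go over the loop tab, and re-measure there.

Request:
drive_tool --rows '[{"gripper": 0,"dx": 0,"dy": 0,"dz": -0.03,"yaw": 0},{"gripper": 0,"dx": 0,"dy": 0,"dz": -0.04,"yaw": 0},{"gripper": 0,"dx": 0,"dy": 0,"dz": -0.04,"yaw": 0},{"gripper": 0.75,"dx": -0.03,"dy": 0.003,"dz": -0.02,"yaw": 0},{"gripper": 0.75,"dx": -0.03,"dy": 0,"dz": 0,"yaw": 0},{"gripper": 0.75,"dx": -0.03,"dy": 0,"dz": 0,"yaw": 0},{"gripper": 0.75,"dx": -0.03,"dy": 0,"dz": 0,"yaw": 0},{"gripper": 0.75,"dx": 0,"dy": 0,"dz": 0,"yaw": 0},{"gripper": 0.75,"dx": 0,"dy": 0,"dz": 0,"yaw": 0}]'

```text
time: 8.18
tcp_pos: [0.5566, -0.0489, 0.2812]
ee_rot: [0.802, 0.598, 0.0, -0.0]
force: [0.4, 1.4, -0.0]
opening: 0.0642
finger_force: 0.0
```

Run:
```python
from h import *
st(); b=W2B(read_state()['tcp_pos'])
w=snap('wrist'); s=snap('side')
qw=lambda P:proj(w,B2W(P,p))[0]; qs=lambda P:proj(s,B2W(P,p))[0]
print('hook w',qw((0,-67,174)),'piv',qw((0,-103,144)),'tip lever a2.0',qw(lev(2.0)),'a2.3',qw(lev(2.3)),'tab',qw((0,-122,226)),qw((18,-122,226)),qw((-18,-122,226)))
print('TCP+-z w',[ (z,qw(b+[0,0,z]).round().tolist(),qs(b+[0,0,z]).round().tolist()) for z in (-14,0,17,30)])
cs=s['frame'][70:220,170:320]; c=np.zeros((450,800,3),np.uint8)
c[:,:450]=cv2.resize(cs,(450,450),interpolation=cv2.INTER_CUBIC); c[:262,450:]=cv2.resize(w['frame'],(350,262))
cv2.imwrite('pics/s4.png',np.clip(255*(c[...,::-1]/255.)**.6,0,255).astype(np.uint8)); save(w,'w4')
for n in ['loop_tab','loop_bar','lever_tip','hook','lever_pivot']: print(n,[(np.round(r['rect']).tolist(),round(r['p'],2)) for r in search_frame(n,w)[:2]])
```

```text
t 8.1833 bin [ 1.000e-01 -1.187e+02  2.812e+02] yawerr -0.12 F [ 0.4  1.4 -0. ] open 0.06420883466619391 ff 0.0 q [-0.17  0.31  1.54  0.    1.29  0.12]
hook w [255.9207635  130.70558796] piv [255.95059522 163.58813659] tip lever a2.0 [256.05584557 217.1185999 ] a2.3 [256.03874625 200.11811669] tab [256.06185359 207.69124819] [279.01588737 207.65303943] [233.10761159 207.72309008]
TCP+-z w [(-14, [256.0, 224.0], [245.0, 143.0]), (0, [256.0, 234.0], [245.0, 137.0]), (17, [256.0, 247.0], [245.0, 129.0]), (30, [257.0, 259.0], [245.0, 123.0])]
loop_tab [([227.0, 172.0, 49.0, 37.0], 0.75)]
loop_bar [([228.0, 171.0, 51.0, 39.0], 0.69)]
lever_tip [([229.0, 160.0, 44.0, 63.0], 0.57)]
hook [([239.0, 120.0, 32.0, 25.0], 0.85)]
lever_pivot [([228.0, 156.0, 50.0, 64.0], 0.59)]
```

View pics/s4.png

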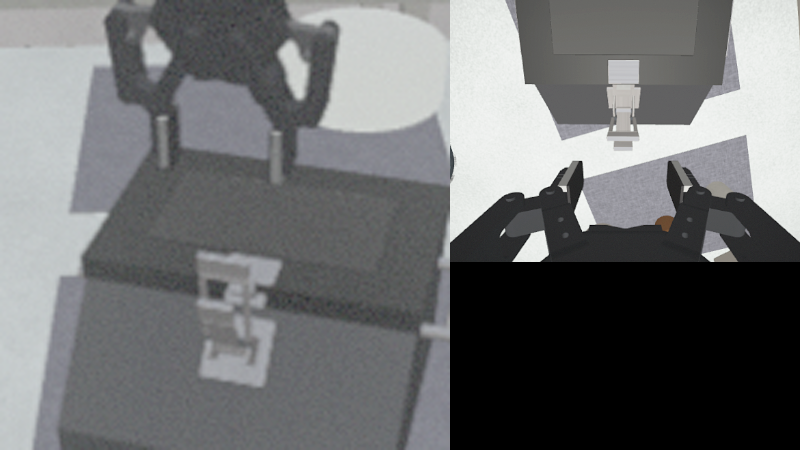

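View pics/w4.png

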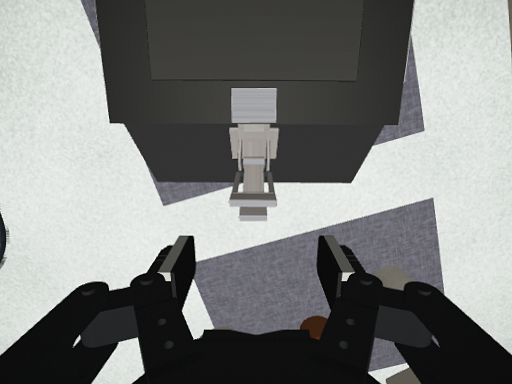

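Run:
```python
from h import *
w=snap('wrist'); s=snap('side')
for k in (-14,-5,0,5,10,17,25):
  print(k,[proj(w,B2W((x,y,281.2+k),p))[0].round().tolist() for x in (-32,32) for y in (-130,-108)],[proj(s,B2W((x,y,281.2+k),p))[0].round().tolist() for x in (-32,32) for y in (-130,-108)])
# tab/lever fit: wrist row tab edges centre (252.5,200), tip (253,214)
for a in (1.9,2.0,2.1,2.2,2.3):
  print(a,'tip',proj(w,B2W(lev(a,76),p))[0].round(),(proj(s,B2W(lev(a,76),p))[0]-[170,70]).round()*3)
for e in (1.2,1.3,1.4,1.5,1.6,1.7): print(e,[(proj(w,B2W(loop(a,e),p))[0].round().tolist(),((proj(s,B2W(loop(a,e),p))[0]-[170,70])*3).round().tolist()) for a in (2.0,2.15,2.3)])
```

```text
-14 [[208.0, 243.0], [206.0, 211.0], [305.0, 243.0], [307.0, 212.0]] [[228.0, 143.0], [231.0, 137.0], [259.0, 148.0], [262.0, 142.0]]
-5 [[205.0, 249.0], [204.0, 217.0], [307.0, 249.0], [309.0, 217.0]] [[227.0, 140.0], [231.0, 134.0], [259.0, 144.0], [262.0, 138.0]]
0 [[204.0, 253.0], [202.0, 220.0], [308.0, 253.0], [310.0, 220.0]] [[227.0, 137.0], [231.0, 131.0], [259.0, 142.0], [262.0, 136.0]]
5 [[203.0, 257.0], [201.0, 223.0], [310.0, 257.0], [312.0, 223.0]] [[227.0, 135.0], [231.0, 129.0], [259.0, 140.0], [262.0, 134.0]]
10 [[201.0, 261.0], [199.0, 226.0], [311.0, 262.0], [314.0, 227.0]] [[227.0, 133.0], [231.0, 127.0], [259.0, 138.0], [262.0, 132.0]]
17 [[199.0, 268.0], [196.0, 232.0], [314.0, 268.0], [316.0, 232.0]] [[227.0, 130.0], [230.0, 124.0], [259.0, 135.0], [262.0, 129.0]]
25 [[196.0, 276.0], [193.0, 238.0], [316.0, 276.0], [319.0, 238.0]] [[227.0, 126.0], [230.0, 121.0], [259.0, 131.0], [262.0, 125.0]]
1.9 tip [256. 231.] [213. 321.]
2.0 tip [256. 227.] [216. 312.]
2.1 tip [256. 221.] [219. 300.]
2.2 tip [256. 215.] [222. 291.]
2.3 tip [256. 208.] [225. 282.]
1.2 [([256.0, 225.0], [219.0, 289.0]), ([256.0, 223.0], [219.0, 286.0]), ([256.0, 221.0], [220.0, 283.0])]
1.3 [([256.0, 218.0], [221.0, 280.0]), ([256.0, 216.0], [222.0, 277.0]), ([256.0, 214.0], [223.0, 274.0])]
1.4 [([256.0, 211.0], [224.0, 273.0]), ([256.0, 209.0], [225.0, 270.0]), ([256.0, 207.0], [226.0, 267.0])]
1.5 [([256.0, 203.0], [227.0, 266.0]), ([256.0, 201.0], [228.0, 263.0]), ([256.0, 199.0], [228.0, 260.0])]
1.6 [([256.0, 195.0], [230.0, 260.0]), ([256.0, 193.0], [230.0, 257.0]), ([256.0, 190.0], [231.0, 254.0])]
1.7 [([256.0, 186.0], [232.0, 255.0]), ([256.0, 184.0], [233.0, 252.0]), ([256.0, 181.0], [234.0, 249.0])]
```

Tab in the wrist view is at (253,200) and the lever end at (253,214). That gives loop elevation of about 1.45 and lever of about 2.2, with tab at bin (-2,-117,227). The fingertips really stand about 21–25 mm above the reported TCP. Descending to pinch.

Request:
drive_tool --rows '[{"gripper": 0.75,"dx": 0.001,"dy": -0.002,"dz": 0.025,"yaw": 0},{"gripper": 0.75,"dx": 0,"dy": 0,"dz": 0.025,"yaw": 0},{"gripper": 0.75,"dx": 0,"dy": 0,"dz": 0.02,"yaw": 0},{"gripper": 0.75,"dx": 0,"dy": 0,"dz": 0.018,"yaw": 0},{"gripper": 0.75,"dx": 0,"dy": 0,"dz": 0,"yaw": 0}]'

```text
time: 9.05
tcp_pos: [0.5537, -0.046, 0.1899]
ee_rot: [0.801, 0.599, -0.002, -0.002]
force: [-0.3, -0.3, 0.0]
opening: 0.0637
finger_force: 0.0
```

Run:
```python
from h import *
st()
w=snap('wrist'); s=snap('side')
c=np.zeros((450,800,3),np.uint8)
c[:,:400]=cv2.resize(s['frame'][90:203,200:300],(400,450),interpolation=cv2.INTER_CUBIC); c[:300,400:]=cv2.resize(w['frame'],(400,300))
cv2.imwrite('pics/s5.png',np.clip(255*(c[...,::-1]/255.)**.6,0,255).astype(np.uint8))
```

```text
t 9.05 bin [  -3.5 -116.7  189.9] yawerr 0.02 F [-0.3 -0.3  0. ] open 0.06367029279925504 ff 0.0 q [-0.17  0.39  1.66  0.    1.1   0.12]
```

View pics/s5.png

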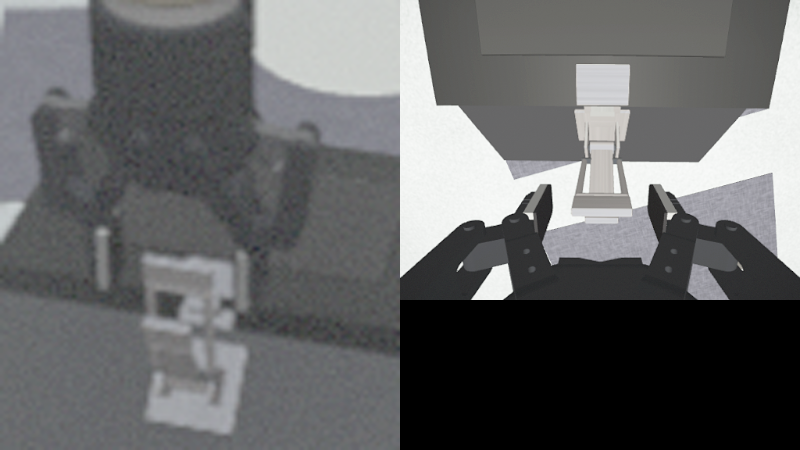

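Fingers straddle the tab: tab at (182,265) in the side crop, tips at (103,288) and (243,308). Close on it.

Request:
drive_tool --rows '[{"gripper": 0.5,"dx": 0,"dy": 0.002,"dz": 0,"yaw": 0},{"gripper": 0.3,"dx": 0,"dy": 0,"dz": 0,"yaw": 0},{"gripper": 0.3,"dx": 0,"dy": 0,"dz": 0,"yaw": 0},{"gripper": 0.3,"dx": 0,"dy": 0,"dz": 0,"yaw": 0},{"gripper": 0.3,"dx": 0,"dy": 0,"dz": 0,"yaw": 0},{"gripper": 0.3,"dx": 0,"dy": 0,"dz": 0,"yaw": 0}]' --squeeze 20

```text
time: 9.65
tcp_pos: [0.5561, -0.0468, 0.1939]
ee_rot: [0.801, 0.599, -0.001, -0.001]
force: [-9.6, 1.2, 2.9]
opening: 0.0355
finger_force: 22.2
```

Request:
drive_tool --rows '[{"gripper": 0.3,"dx": 0.005,"dy": 0,"dz": 0,"yaw": 0},{"gripper": 0.3,"dx": 0.005,"dy": 0,"dz": 0,"yaw": 0},{"gripper": 0.3,"dx": 0.005,"dy": 0,"dz": 0.0005,"yaw": 0},{"gripper": 0.3,"dx": 0.005,"dy": 0,"dz": 0.0005,"yaw": 0},{"gripper": 0.3,"dx": 0.005,"dy": 0,"dz": 0.001,"yaw": 0},{"gripper": 0.3,"dx": 0.005,"dy": 0,"dz": 0.0015,"yaw": 0},{"gripper": 0.3,"dx": 0.005,"dy": 0,"dz": 0.002,"yaw": 0},{"gripper": 0.3,"dx": 0.0045,"dy": 0,"dz": 0.002,"yaw": 0}]'

```text
time: 10.32
tcp_pos: [0.5669, -0.0089, 0.1857]
ee_rot: [0.801, 0.599, -0.002, -0.001]
force: [-8.0, 0.5, -0.4]
opening: 0.0354
finger_force: 21.6
```

Request:
drive_tool --rows '[{"gripper": 0.3,"dx": 0.0045,"dy": 0,"dz": 0.0027,"yaw": 0},{"gripper": 0.3,"dx": 0.0043,"dy": 0,"dz": 0.0027,"yaw": 0},{"gripper": 0.3,"dx": 0.004,"dy": 0,"dz": 0.0033,"yaw": 0},{"gripper": 0.3,"dx": 0.0039,"dy": 0,"dz": 0.0034,"yaw": 0},{"gripper": 0.3,"dx": 0.0035,"dy": 0,"dz": 0.0039,"yaw": 0},{"gripper": 0.3,"dx": 0.0033,"dy": 0,"dz": 0.0039,"yaw": 0},{"gripper": 0.3,"dx": 0.0038,"dy": 0,"dz": 0.0057,"yaw": 0},{"gripper": 0.3,"dx": 0,"dy": 0,"dz": 0,"yaw": 0}]'

```text
time: 10.98
tcp_pos: [0.5748, 0.0176, 0.1595]
ee_rot: [0.801, 0.599, -0.001, -0.001]
force: [-7.2, 0.5, 0.7]
opening: 0.0356
finger_force: 20.8
```

Run:
```python
from h import *
st()
w=snap('wrist'); s=snap('side')
for n in ['loop_tab','loop_bar','lever_tip']:
  for d in (w,s): print(n,[(np.round(r['rect']).tolist(),round(r['p'],2)) for r in search_frame(n,d)[:1]])
for e in (2.2,2.4,2.6): print(e,[proj(d,B2W(loop(2.2,e),p))[0].round() for d in (w,s)])
print([proj(d,B2W(lev(2.2,76),p))[0].round() for d in (w,s)])
c=np.zeros((450,800,3),np.uint8)
c[:,:400]=cv2.resize(s['frame'][90:203,200:300],(400,450),interpolation=cv2.INTER_CUBIC); c[:300,400:]=cv2.resize(w['frame'],(400,300))
cv2.imwrite('pics/s6.png',np.clip(255*(c[...,::-1]/255.)**.6,0,255).astype(np.uint8))
```

```text
t 10.9833 bin [ -1.3 -49.7 159.5] yawerr 0.02 F [-7.2  0.5  0.7] open 0.03558139764640924 ff 20.765634785129805 q [-0.05  0.46  1.64  0.    1.05  0.24]
loop_tab [([218.0, 243.0, 72.0, 80.0], 0.95)]
loop_tab [([244.0, 149.0, 15.0, 40.0], 0.81)]
loop_bar [([220.0, 243.0, 73.0, 79.0], 0.57)]
loop_bar [([240.0, 153.0, 22.0, 34.0], 0.54)]
lever_tip [([219.0, 244.0, 74.0, 88.0], 0.92)]
lever_tip [([232.0, 151.0, 27.0, 40.0], 0.6)]
2.2 [array([259., 325.]), array([252., 150.])]
2.4 [array([259., 293.]), array([253., 151.])]
2.6 [array([259., 264.]), array([254., 153.])]
[array([259., 425.]), array([244., 167.])]
```

The picture budget is used up, so I check with the networks and numbers from here. The loop is at about 2.6 rad, well past the drop angle, so I release.

Request:
drive_tool --rows '[{"gripper": 0.7,"dx": 0,"dy": 0,"dz": 0,"yaw": 0},{"gripper": 0.7,"dx": 0,"dy": 0,"dz": 0,"yaw": 0},{"gripper": 0.7,"dx": 0,"dy": 0,"dz": 0,"yaw": 0},{"gripper": 0.7,"dx": 0,"dy": 0,"dz": 0,"yaw": 0},{"gripper": 0.7,"dx": 0,"dy": 0,"dz": -0.02,"yaw": 0},{"gripper": 0.7,"dx": 0,"dy": 0,"dz": -0.03,"yaw": 0},{"gripper": 0.7,"dx": 0,"dy": 0,"dz": -0.04,"yaw": 0},{"gripper": 0,"dx": 0,"dy": 0,"dz": -0.04,"yaw": 0},{"gripper": 0,"dx": 0,"dy": 0,"dz": 0,"yaw": 0}]'

```text
time: 12.13
tcp_pos: [0.5789, 0.0169, 0.2984]
ee_rot: [0.801, 0.599, 0.005, 0.004]
force: [0.7, -0.2, 0.3]
opening: 0.0363
finger_force: 0.0
```

Run:
```python
from h import *
st()
w=snap('wrist'); s=snap('side'); save(w,'w7'); save(s,'s7')
for n in ['loop_tab','loop_bar','lever_tip','hook']:
  for d in (w,s): print(n,[(np.round(r['rect']).tolist(),round(r['p'],2)) for r in search_frame(n,d)[:1]])
for e in (2.2,2.6,2.75,2.9): print(e,[proj(d,B2W(loop(2.2,e,76),p))[0].round() for d in (w,s)])
for a in (2,2.2,2.4):print(a,[proj(d,B2W(lev(a,76),p))[0].round() for d in (w,s)])
g=cv2.cvtColor(w['frame'],cv2.COLOR_RGB2GRAY)
c0=int(proj(w,B2W((-2,-60,171),p))[0][0]); print(c0)
for c in (c0-17,c0,c0+17): print(c,g[100:384:4,c].tolist())
```

```text
t 12.1333 bin [  2.8 -49.3 298.4] yawerr 0.0 F [ 0.7 -0.2  0.3] open 0.03630776645207269 ff 0.0 q [-0.05  0.33  1.47  0.    1.33  0.24]
loop_tab [([231.0, 170.0, 35.0, 68.0], 0.8)]
loop_tab [([240.0, 154.0, 22.0, 31.0], 0.74)]
loop_bar [([231.0, 174.0, 36.0, 61.0], 0.56)]
loop_bar [([237.0, 154.0, 29.0, 34.0], 0.71)]
lever_tip [([231.0, 170.0, 38.0, 114.0], 0.75)]
lever_tip [([234.0, 152.0, 26.0, 38.0], 0.75)]
hook [([242.0, 192.0, 18.0, 17.0], 0.56)]
hook [([244.0, 161.0, 10.0, 11.0], 0.68)]
2.2 [array([252., 212.]), array([252., 147.])]
2.6 [array([252., 182.]), array([255., 150.])]
2.75 [array([252., 174.]), array([255., 152.])]
2.9 [array([252., 168.]), array([256., 155.])]
2 [array([252., 283.]), array([242., 174.])]
2.2 [array([252., 275.]), array([244., 167.])]
2.4 [array([252., 263.]), array([246., 161.])]
249
232 [73, 74, 73, 74, 74, 73, 74, 74, 74, 74, 73, 73, 74, 74, 67, 68, 186, 182, 144, 179, 169, 169, 176, 136, 155, 143, 147, 179, 50, 53, 55, 49, 244, 242, 241, 242, 237, 236, 239, 238, 240, 240, 238, 239, 238, 242, 123, 128, 130, 136, 134, 126, 119, 115, 122, 119, 118, 116, 16, 17, 16, 18, 18, 18, 17, 17, 16, 16, 18, 16, 17]
249 [74, 74, 73, 73, 73, 73, 73, 74, 73, 74, 74, 73, 73, 73, 68, 72, 186, 184, 148, 191, 192, 191, 192, 162, 191, 187, 177, 173, 53, 171, 186, 176, 178, 178, 177, 177, 177, 176, 176, 174, 174, 176, 130, 132, 135, 188, 114, 118, 126, 118, 124, 129, 123, 119, 116, 123, 130, 121, 129, 18, 14, 18, 18, 15, 16, 18, 17, 17, 17, 18, 17]
266 [74, 74, 73, 74, 75, 74, 73, 73, 73, 75, 73, 72, 73, 74, 59, 71, 188, 185, 146, 194, 194, 193, 196, 194, 189, 188, 181, 171, 151, 135, 126, 112, 233, 225, 243, 237, 242, 241, 244, 242, 243, 242, 241, 221, 117, 114, 120, 116, 124, 113, 128, 116, 127, 123, 116, 129, 125, 116, 100, 17, 15, 18, 18, 16, 18, 17, 18, 17, 17, 17, 16]
```

Loop lies on the lid behind the hook (tab rows 162–174, about 2.85 rad; bar about y −52). The lever is at about 2.0. I'll bring the closed fingers between lid and lever.

Request:
drive_tool --rows '[{"gripper": 0,"dx": -0.029,"dy": -0.003,"dz": 0,"yaw": 0},{"gripper": 0,"dx": -0.028,"dy": -0.002,"dz": 0,"yaw": 0},{"gripper": 0,"dx": 0,"dy": 0,"dz": 0,"yaw": 0},{"gripper": 0,"dx": 0,"dy": 0,"dz": 0.03,"yaw": 0},{"gripper": 0,"dx": 0,"dy": 0,"dz": 0.03,"yaw": 0},{"gripper": 0,"dx": 0,"dy": 0,"dz": 0.03,"yaw": 0},{"gripper": 0,"dx": 0,"dy": 0,"dz": 0.024,"yaw": 0},{"gripper": 0,"dx": 0,"dy": 0,"dz": 0,"yaw": 0}]'

```text
time: 13.3
tcp_pos: [0.5528, -0.0357, 0.1715]
ee_rot: [0.801, 0.599, -0.003, -0.003]
force: [0.3, 0.8, 0.5]
opening: 0.0002
finger_force: 0.0
```

Run:
```python
from h import *
st(); s=snap('side')
for n in ['lever_tip','loop_tab','loop_bar']: print(n,[(np.round(r['rect']).tolist(),round(r['p'],2)) for r in search_frame(n,s)[:1]])
for el in np.arange(1.1,-1.11,-0.15):
    P=np.array([-103-60*np.cos(el)+3.5*np.sin(el),144+60*np.sin(el)+3.5*np.cos(el)])
    print(round(el,2),'TCP y,z',(P[0]+11*np.clip(el/.5,-1,1)).round(1),(P[1]-17).round(1))
```

```text
t 13.3 bin [  -7.3 -107.1  171.5] yawerr -0.01 F [0.3 0.8 0.5] open 0.0001511796745409091 ff 0.0 q [-0.15  0.41  1.68  0.    1.06  0.14]
lever_tip [([233.0, 158.0, 27.0, 34.0], 0.85)]
loop_tab [([236.0, 154.0, 24.0, 33.0], 0.55)]
loop_bar [([251.0, 157.0, 10.0, 31.0], 0.63)]
1.1 TCP y,z -116.1 182.1
0.95 TCP y,z -124.1 177.8
0.8 TCP y,z -131.3 172.5
0.65 TCP y,z -137.6 166.1
0.5 TCP y,z -143.0 158.8
0.35 TCP y,z -150.5 150.9
0.2 TCP y,z -156.7 142.4
0.05 TCP y,z -161.7 133.5
-0.1 TCP y,z -165.2 124.5
-0.25 TCP y,z -167.5 115.5
-0.4 TCP y,z -168.4 106.9
-0.55 TCP y,z -167.0 98.6
-0.7 TCP y,z -162.1 91.0
-0.85 TCP y,z -156.2 84.2
-1.0 TCP y,z -149.4 78.4
```

Request:
drive_tool --rows '[{"gripper": 0,"dx": -0.007,"dy": 0.004,"dz": -0.005,"yaw": 0},{"gripper": 0,"dx": -0.008,"dy": 0,"dz": 0,"yaw": 0},{"gripper": 0,"dx": -0.008,"dy": 0,"dz": 0.005,"yaw": 0},{"gripper": 0,"dx": -0.007,"dy": 0,"dz": 0.0065,"yaw": 0},{"gripper": 0,"dx": -0.006,"dy": 0,"dz": 0.0075,"yaw": 0},{"gripper": 0,"dx": -0.007,"dy": 0,"dz": 0.008,"yaw": 0},{"gripper": 0,"dx": 0,"dy": 0,"dz": 0,"yaw": 0}]'

```text
time: 14.08
tcp_pos: [0.5454, -0.0796, 0.1519]
ee_rot: [0.801, 0.598, -0.001, -0.001]
force: [-0.0, 0.1, -0.1]
opening: 0.0001
finger_force: 0.0
```

```bash
cat > chk.py <<'E'
from h import *
st(); s=snap('side'); w=snap('wrist')
for n in ['lever_tip','loop_tab','loop_bar']: print(n,[(np.round(r['rect']).tolist(),round(r['p'],2)) for d in (s,w) for r in search_frame(n,d)[:1]])
for a in (2,1.5,1.35,1.2,1.0,.5,0): print(a,'tip s,w',proj(s,B2W(lev(a,76),p))[0].round(),proj(w,B2W(lev(a,76),p))[0].round())
E
python3 chk.py
```

```text
t 14.0833 bin [  -1.9 -151.3  151.9] yawerr -0.06 F [-0.   0.1 -0.1] open 0.00010998045865166011 ff 0.0 q [-0.23  0.43  1.71 -0.    1.01  0.06]
lever_tip []
loop_tab [([251.0, 162.0, 6.0, 30.0], 0.53), ([210.0, 27.0, 88.0, 160.0], 0.71)]
loop_bar [([214.0, 31.0, 86.0, 155.0], 0.57)]
2 tip s,w [242. 174.] [260. 276.]
1.5 tip s,w [239. 192.] [259. 289.]
1.35 tip s,w [238. 198.] [259. 285.]
1.2 tip s,w [238. 202.] [259. 278.]
1.0 tip s,w [238. 208.] [259. 267.]
0.5 tip s,w [240. 218.] [258. 231.]
0 tip s,w [243. 218.] [258. 189.]
```

Request:
drive_tool --rows '[{"gripper": 0,"dx": -0.006,"dy": 0,"dz": 0.009,"yaw": 0},{"gripper": 0,"dx": -0.005,"dy": 0,"dz": 0.009,"yaw": 0},{"gripper": 0,"dx": 0,"dy": 0,"dz": 0,"yaw": 0}]'

```text
time: 14.73
tcp_pos: [0.5426, -0.0897, 0.134]
ee_rot: [0.801, 0.598, -0.001, -0.001]
force: [-0.7, -0.3, -0.4]
opening: 0.0001
finger_force: 0.1
```

```bash
python3 chk.py
python3 - <<'E'
from h import *
w=snap('wrist'); g=cv2.cvtColor(w['frame'],cv2.COLOR_RGB2GRAY); save(w,'w9')
for P in [(-2,-67,174),(-2,-60,181),(-2,-50,174),(-2,-160,147),(-2,-103,144)]: print(P,proj(w,B2W(P,p))[0].round())
for x in (-20,-15,0,15): 
  pts=[proj(w,B2W((x-2,y,174),p))[0] for y in range(-110,-9,4)]; print(x,[int(g[int(v),int(u)]) if 0<=v<384 else -1 for u,v in pts])
E
```

```text
t 14.7333 bin [  -1.8 -161.8  134. ] yawerr -0.02 F [-0.7 -0.3 -0.4] open 8.712025588797444e-05 ff 0.06304009817540646 q [-0.25  0.45  1.73 -0.    0.97  0.04]
lever_tip [([203.0, 0.0, 104.0, 239.0], 0.95)]
loop_tab [([189.0, 125.0, 138.0, 126.0], 0.22), ([205.0, 0.0, 101.0, 172.0], 0.93)]
loop_bar [([206.0, 0.0, 100.0, 174.0], 0.81)]
2 tip s,w [242. 174.] [261. 278.]
1.5 tip s,w [239. 192.] [260. 292.]
1.35 tip s,w [238. 198.] [260. 287.]
1.2 tip s,w [238. 202.] [259. 280.]
1.0 tip s,w [238. 208.] [259. 267.]
0.5 tip s,w [240. 218.] [259. 228.]
0 tip s,w [243. 218.] [258. 182.]
(-2, -67, 174) [254.  52.]
(-2, -60, 181) [254.  27.]
(-2, -50, 174) [254.   2.]
(-2, -160, 147) [254. 240.]
(-2, -103, 144) [254. 137.]
-20 [55, 54, 55, 55, 54, 55, 55, 55, 52, 66, 52, 53, 12, 51, 50, 51, -1, -1, -1, -1, -1, -1, -1, -1, -1, -1]
-15 [78, 137, 134, 173, 184, 185, 186, 187, 186, 182, 179, 183, 179, 177, 171, 170, -1, -1, -1, -1, -1, -1, -1, -1, -1, -1]
0 [179, 180, 180, 181, 152, 164, 164, 164, 166, 166, 165, 178, 180, 179, 175, 173, -1, -1, -1, -1, -1, -1, -1, -1, -1, -1]
15 [54, 54, 100, 130, 159, 177, 177, 179, 180, 179, 181, 183, 178, 180, 177, 176, -1, -1, -1, -1, -1, -1, -1, -1, -1, -1]
```

Request:
drive_tool --rows '[{"gripper": 0,"dx": -0.003,"dy": 0,"dz": 0.006,"yaw": 0},{"gripper": 0,"dx": -0.002,"dy": 0,"dz": 0.006,"yaw": 0},{"gripper": 0,"dx": 0,"dy": 0,"dz": 0,"yaw": 0}]'

```text
time: 15.43
tcp_pos: [0.5417, -0.0942, 0.1228]
ee_rot: [0.801, 0.599, -0.0, -0.001]
force: [-0.3, -0.2, -0.1]
opening: 0.0003
finger_force: 0.1
```

Request:
drive_tool --rows '[{"gripper": 0,"dx": 0,"dy": 0,"dz": 0.006,"yaw": 0},{"gripper": 0,"dx": 0,"dy": 0,"dz": 0.006,"yaw": 0},{"gripper": 0,"dx": 0,"dy": 0,"dz": 0,"yaw": 0}]'

```text
time: 15.68
tcp_pos: [0.5417, -0.0939, 0.1107]
ee_rot: [0.801, 0.599, -0.001, -0.001]
force: [-0.2, -0.3, 0.2]
opening: 0.0001
finger_force: 0.0
```

```bash
python3 chk.py
```

```text
t 15.6833 bin [  -1.4 -166.   110.7] yawerr 0.0 F [-0.2 -0.3  0.2] open 0.00012216884844232524 ff 0.0 q [-0.26  0.48  1.74 -0.    0.92  0.03]
lever_tip [([231.0, 161.0, 27.0, 56.0], 0.54), ([191.0, 1.0, 122.0, 238.0], 0.59)]
loop_tab [([191.0, 0.0, 124.0, 174.0], 0.87)]
loop_bar [([196.0, 0.0, 120.0, 170.0], 0.9)]
2 tip s,w [242. 174.] [262. 314.]
1.5 tip s,w [239. 192.] [260. 320.]
1.35 tip s,w [238. 198.] [260. 312.]
1.2 tip s,w [238. 202.] [259. 301.]
1.0 tip s,w [238. 208.] [259. 285.]
0.5 tip s,w [240. 218.] [258. 237.]
0 tip s,w [243. 218.] [258. 185.]
```

No tightening force is felt, so I'll back off upwards and look.

Request:
drive_tool --rows '[{"gripper": 0,"dx": 0,"dy": 0,"dz": -0.03,"yaw": 0},{"gripper": 0,"dx": 0,"dy": 0,"dz": -0.04,"yaw": 0},{"gripper": 0,"dx": 0,"dy": 0,"dz": -0.04,"yaw": 0},{"gripper": 0,"dx": 0.025,"dy": 0,"dz": -0.04,"yaw": 0},{"gripper": 0,"dx": 0.03,"dy": 0,"dz": -0.03,"yaw": 0},{"gripper": 0,"dx": 0.03,"dy": 0,"dz": 0,"yaw": 0},{"gripper": 0,"dx": 0.03,"dy": 0,"dz": 0,"yaw": 0},{"gripper": 0,"dx": 0,"dy": 0,"dz": 0,"yaw": 0},{"gripper": 0,"dx": 0,"dy": 0,"dz": 0,"yaw": 0}]'

```text
time: 16.83
tcp_pos: [0.5739, 0.0141, 0.2868]
ee_rot: [0.8, 0.6, -0.0, 0.0]
force: [-0.4, -0.8, 0.2]
opening: 0.0003
finger_force: 0.0
```

```bash
cat > chk2.py <<'E'
from h import *
st(); s=snap('side'); w=snap('wrist'); save(w,'wx'); save(s,'sx')
for n in ['lever_tip','loop_tab','loop_bar','hook']: print(n,[(np.round(r['rect']).tolist(),round(r['p'],2)) for d in (s,w) for r in search_frame(n,d)[:1]])
for a in (2,1.5,1.2,1.0,.8,.6,.3,0):
  # loop end if hooked / lying on lid
  q=pin(a); h=np.array([-67,174])-q; u=h/np.linalg.norm(h)
  print(a,'tip s,w',proj(s,B2W(lev(a,76),p))[0].round(),proj(w,B2W(lev(a,76),p))[0].round(),'hookdist',np.linalg.norm(h).round(1))
for y in (-75,-67,-60,-55,-45,-40,-35): print(y,proj(s,B2W((-2,y,176),p))[0].round(),proj(w,B2W((-2,y,176),p))[0].round())
g=cv2.cvtColor(w['frame'],cv2.COLOR_RGB2GRAY)
for x in (-23,-17,-13,0,13,17,23):
  print(x,[int(g[int(v),int(u)]) for y in range(-190,-14,3) for u,v in [proj(w,B2W((x-2,y,174 if y>-75 else 150),p))[0]] if 0<=v<384])
E
python3 chk2.py
```

```text
t 16.8333 bin [ -1.1 -53.3 286.8] yawerr 0.13 F [-0.4 -0.8  0.2] open 0.00027586219847905473 ff 0.0 q [-0.06  0.33  1.49 -0.    1.31  0.23]
lever_tip [([231.0, 158.0, 29.0, 48.0], 0.61), ([234.0, 180.0, 39.0, 54.0], 0.82)]
loop_tab [([199.0, 119.0, 123.0, 62.0], 0.66), ([235.0, 176.0, 40.0, 60.0], 0.68)]
loop_bar [([236.0, 159.0, 27.0, 36.0], 0.46), ([102.0, 0.0, 307.0, 208.0], 0.72)]
hook [([244.0, 160.0, 12.0, 14.0], 0.63), ([247.0, 197.0, 18.0, 10.0], 0.47)]
2 tip s,w [242. 174.] [257. 285.] hookdist 47.6
1.5 tip s,w [239. 192.] [257. 290.] hookdist 54.8
1.2 tip s,w [238. 202.] [257. 285.] hookdist 58.2
1.0 tip s,w [238. 208.] [257. 278.] hookdist 60.0
0.8 tip s,w [238. 213.] [257. 270.] hookdist 61.4
0.6 tip s,w [239. 216.] [257. 261.] hookdist 62.3
0.3 tip s,w [241. 219.] [257. 246.] hookdist 62.9
0 tip s,w [243. 218.] [257. 230.] hookdist 62.3
-75 [250. 166.] [255. 205.]
-67 [251. 164.] [255. 197.]
-60 [252. 162.] [255. 191.]
-55 [253. 160.] [255. 186.]
-45 [254. 158.] [255. 175.]
-40 [254. 157.] [255. 170.]
-35 [255. 155.] [255. 165.]
-23 [17, 17, 18, 18, 18, 17, 19, 48, 15, 1
[... 1097 characters left out ...]
 89, 89, 89, 88, 80, 218, 211, 49, 134, 131, 133, 132, 118, 107, 112, 123, 142, 164, 158, 167, 148, 179, 193, 193, 191, 197, 142, 185, 183, 180, 183, 182, 190, 72, 73, 73, 72, 73]
17 [18, 17, 18, 18, 17, 17, 18, 18, 18, 17, 18, 89, 90, 89, 89, 91, 93, 80, 66, 62, 50, 43, 241, 245, 87, 166, 180, 181, 194, 195, 195, 195, 193, 193, 193, 192, 194, 192, 191, 161, 182, 179, 187, 196, 196, 191, 197, 139, 185, 184, 180, 183, 181, 188, 70, 72, 75, 72, 73]
23 [17, 18, 19, 19, 17, 21, 17, 43, 23, 17, 18, 17, 18, 17, 19, 18, 45, 37, 17, 17, 18, 11, 250, 243, 239, 239, 242, 250, 55, 57, 58, 58, 59, 57, 63, 111, 113, 147, 183, 56, 52, 52, 84, 93, 62, 63, 64, 64, 66, 67, 68, 68, 69, 69, 70, 71, 75, 74, 73]
```

Lever now ends at side row ~206 (about 1.05 rad). Under the tool it was at row 217, so it sprang back, which means the loop is hooked and tight. I'll press again and go all the way down.

Request:
drive_tool --rows '[{"gripper": 0,"dx": -0.036,"dy": 0,"dz": 0,"yaw": 0},{"gripper": 0,"dx": -0.036,"dy": 0,"dz": 0,"yaw": 0},{"gripper": 0,"dx": -0.036,"dy": -0.001,"dz": 0,"yaw": 0},{"gripper": 0,"dx": 0,"dy": 0,"dz": 0.04,"yaw": 0},{"gripper": 0,"dx": 0,"dy": 0,"dz": 0.04,"yaw": 0},{"gripper": 0,"dx": 0,"dy": 0,"dz": 0.04,"yaw": 0},{"gripper": 0,"dx": 0,"dy": 0,"dz": 0.025,"yaw": 0},{"gripper": 0,"dx": -0.001,"dy": 0,"dz": 0.01,"yaw": 0},{"gripper": 0,"dx": -0.001,"dy": 0,"dz": 0.01,"yaw": 0},{"gripper": 0,"dx": -0.001,"dy": 0,"dz": 0.01,"yaw": 0}]'

```text
time: 18.17
tcp_pos: [0.5424, -0.0934, 0.1125]
ee_rot: [0.801, 0.599, 0.001, 0.001]
force: [1.0, 1.0, 0.9]
opening: -0.0003
finger_force: 0.8
```

Request:
drive_tool --rows '[{"gripper": 0,"dx": 0,"dy": 0,"dz": 0.008,"yaw": 0},{"gripper": 0,"dx": 0.002,"dy": 0,"dz": 0.007,"yaw": 0}]'

```text
time: 18.33
tcp_pos: [0.5428, -0.0916, 0.0972]
ee_rot: [0.801, 0.599, 0.001, 0.001]
force: [-0.6, 0.8, 0.6]
opening: 0.0002
finger_force: 0.4
```

```bash
python3 -c "
from h import *
st(); s=snap('side')
for n in ['lever_tip','loop_tab','loop_bar']: print(n,[(np.round(r['rect']).tolist(),round(r['p'],2)) for r in search_frame(n,s)[:1]])"
```

```text
t 18.3333 bin [  -1.1 -163.5   97.2] yawerr -0.01 F [-0.6  0.8  0.6] open 0.0001691451209118591 ff 0.38389072520658374 q [-0.25  0.5   1.75 -0.    0.89  0.04]
lever_tip [([239.0, 190.0, 11.0, 31.0], 0.45)]
loop_tab []
loop_bar [([199.0, 122.0, 120.0, 57.0], 0.35)]
```

Request:
drive_tool --rows '[{"gripper": 0,"dx": 0.005,"dy": 0,"dz": 0.008,"yaw": 0},{"gripper": 0,"dx": 0.006,"dy": 0,"dz": 0.007,"yaw": 0}]'

```text
time: 18.7
tcp_pos: [0.5457, -0.0806, 0.0819]
ee_rot: [0.801, 0.598, 0.0, 0.001]
force: [-0.4, 0.6, -0.0]
opening: 0.0001
finger_force: 0.0
```

Request:
drive_tool --rows '[{"gripper": 0,"dx": 0.004,"dy": 0,"dz": 0.004,"yaw": 0},{"gripper": 0,"dx": 0.002,"dy": 0,"dz": 0.003,"yaw": 0},{"gripper": 0,"dx": 0,"dy": 0,"dz": 0,"yaw": 0}]'

```text
time: 18.95
tcp_pos: [0.5468, -0.0759, 0.0764]
ee_rot: [0.801, 0.599, -0.001, 0.001]
force: [-12.8, -9.4, 24.4]
opening: 0.0
finger_force: 13.6
```

```bash
python3 -c "
from h import *
st(); s=snap('side')
for n in ['lever_tip','loop_tab','loop_bar','hook']: print(n,[(np.round(r['rect']).tolist(),round(r['p'],2)) for r in search_frame(n,s)[:1]])"
```

```text
t 18.95 bin [  -1.7 -147.3   76.4] yawerr 0.1 F [-12.8  -9.4  24.4] open 4.80917216936267e-05 ff 13.591241526883096 q [-0.22  0.53  1.76 -0.    0.85  0.07]
lever_tip []
loop_tab []
loop_bar []
hook []
```

It went slack (snapped), then hit a firm stop at the predicted home position. Back off and check.

Request:
drive_tool --rows '[{"gripper": 0,"dx": -0.006,"dy": 0,"dz": -0.01,"yaw": 0},{"gripper": 0,"dx": -0.02,"dy": 0,"dz": -0.02,"yaw": 0},{"gripper": 0,"dx": 0,"dy": 0,"dz": -0.04,"yaw": 0},{"gripper": 0,"dx": 0,"dy": 0,"dz": -0.04,"yaw": 0},{"gripper": 0,"dx": 0,"dy": 0,"dz": -0.04,"yaw": 0},{"gripper": 0,"dx": 0.02,"dy": 0,"dz": -0.04,"yaw": 0},{"gripper": 0,"dx": 0.035,"dy": 0,"dz": -0.02,"yaw": 0},{"gripper": 0,"dx": 0.035,"dy": 0,"dz": 0,"yaw": 0},{"gripper": 0,"dx": 0.035,"dy": 0,"dz": 0,"yaw": 0},{"gripper": 0,"dx": 0,"dy": 0,"dz": 0,"yaw": 0},{"gripper": 0,"dx": 0,"dy": 0,"dz": 0,"yaw": 0}]'

```text
time: 20.12
tcp_pos: [0.5746, 0.0205, 0.2817]
ee_rot: [0.8, 0.6, -0.0, -0.0]
force: [0.1, -0.8, -0.7]
opening: -0.0004
finger_force: 0.0
```

```bash
python3 chk2.py | head -14
python3 - <<'E'
from h import *
s=snap('side');w=snap('wrist')
# predicted loop tab when hooked at a=0 (r 76) vs on lid
for lab,P in [('tab0',(-67+12,174+12)),('tabend',(-67+5,174+5))]:
    for x in (-20,16): print(lab,proj(s,B2W((x,*P),p))[0].round(1),proj(w,B2W((x,*P),p))[0].round(1))
g=cv2.cvtColor(s['frame'],cv2.COLOR_RGB2GRAY)
for v in range(140,226,2): print(v,' '.join('%3d'%x for x in g[v,226:272:2]))
E
```

```text
t 20.1167 bin [ -2.3 -47.1 281.7] yawerr 0.17 F [ 0.1 -0.8 -0.7] open -0.0003908524253852003 ff 0.0 q [-0.05  0.34  1.5   0.    1.3   0.24]
lever_tip [([235.0, 159.0, 22.0, 64.0], 0.58), ([236.0, 192.0, 38.0, 39.0], 0.65)]
loop_tab [([237.0, 157.0, 24.0, 37.0], 0.64), ([237.0, 191.0, 38.0, 44.0], 0.82)]
loop_bar [([240.0, 159.0, 24.0, 38.0], 0.52), ([238.0, 192.0, 41.0, 29.0], 0.81)]
hook [([245.0, 160.0, 11.0, 14.0], 0.49), ([244.0, 199.0, 20.0, 16.0], 0.7)]
2 tip s,w [242. 174.] [258. 294.] hookdist 47.6
1.5 tip s,w [239. 192.] [258. 298.] hookdist 54.8
1.2 tip s,w [238. 202.] [258. 292.] hookdist 58.2
1.0 tip s,w [238. 208.] [258. 285.] hookdist 60.0
0.8 tip s,w [238. 213.] [258. 277.] hookdist 61.4
0.6 tip s,w [239. 216.] [258. 267.] hookdist 62.3
0.3 tip s,w [241. 219.] [258. 252.] hookdist 62.9
0 tip s,w [243. 218.] [258. 235.] hookdist 62.3
-75 [250. 166.] [256. 213.]
tab0 [244.8 155.6] [236.4 195.3]
tab0 [260.5 158.1] [275.4 195.3]
tabend [244. 160.] [237.  200.2]
tabend [259.7 162.5] [274.8 200.2]
140  52  52  52  47  50  52  52  50  53  51  47  48  52  50  51  53  52  53  5
[... 3349 characters left out ...]
  56  65  60  61  59  61  60
212  57  57  59  60  57  58 124 122 117 119 120  88  55  59  57  58  63  63  61  61  60  62  59
214  58  61  57  59  55  75 120 120 120 121 125  66  60  64  57  57  61  58  59  59  58  63  61
216  57  60  60  60  57  92 125 119 124 119 122  60  60  59  58  62  61  58  59  59  61  60  59
218  59  60  60  62  58  57  66  94 109 111 107  62  60  66  59  59  57  63  61  59  58  60  60
220  48  55  54  56  64  60  60  59  59  58  63  59  63  60  59  60  63  56  57  59  60  59  61
222  40  41  42  47  44  49  50  54  60  59  58  59  58  60  56  54  58  64  60  62  60  57  59
224  42  40  37  43  47  46  36  45  38  44  51  49  60  59  63  62  59  61  62  58  67  61  62
```

Lever is home (end at side row 218, predicted 218). Wires run straight to the tab, which sits at the predicted hooked spot (wrist row 191–195), and the arm is clear.

```bash
python3 -c "
from h import *
print(job_done())"
```

```text
the job is handed in; nothing more can be done
None
```

I handed the job in at about 20 s of the 69 s limit: the lid is shut, the loop is hooked and the lever is snapped home by my checks. The hand-in returned no verdict, and I confirmed the latch from measured positions and forces because I had used up my 10 picture views.

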